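# Hang the tube carrier on the transport rail and slide it to the reader

## Task

Pick up the tube carrier by its orange handle, hook it onto the steel rail over the blue loading mark, then slide it along the rail until its centre lines up with the green line at the code reader, and leave it hanging there, released. These are patient samples: keep the carrier upright, set it on the rail gently without dropping it, slide it at an unhurried pace, and do not disturb the jar, the tip box or the spare rack.

Things in the scene. Friction and masses are not known exactly. Their poses are not given: they have to be found in the camera images.
- carrier: Loose tube carrier, 0.4 kg, standing upright on the bench. Origin: centre of underside; z up, y along its row of tubes. Grey base 56 (x) x 124 (y) x 30 mm; six fixed tubes, cap tops at z = 80. Two steel hooks at y = -45 and +45, each 12 wide: a stem with inner face at x = -17, topped by an inverted 90 degree V that centres itself on the rail. Beam along y on top of them, z 149 to 157.
- handle (a point): Centre of the carrier's orange handle, 22 (x) x 32 (y) x 43 mm tall, white line round its middle marking the carrier's centre; 178.5 mm above the carrier's underside, its top at 200 mm. Axes of the carrier. Can be pinched from above, across x or y.
- seat (a point): Point of the carrier where the rail's axis lies once it hangs: x = y = 0, 135 mm above its underside, midway between the hooks. Axes of the carrier. From the level entry described at hook_tip the carrier is lowered about 31 mm until the V of the hooks rests on the rail.
- hook_tip (a point): Lowest point of the hooks' free tips, on the carrier's +x side: x = 20, y = 0 (midway between the hooks), 126 mm above its underside. The hooks open to +x, between the cap tops (80 mm) and the tips (126 mm): with the carrier's x along the rail's x, move it level so that the rail enters there, best 104 mm above the underside, until the rail is at carrier x = 0, then lower it.
- rail: Fixed rail stand. Origin on the bench under the middle of the rail; y along the rail, x square to it, roughly away from the robot. Grey base plate 10 mm thick, from 65 mm before to 100 mm beyond the rail; white posts 36 x 22 mm, 188 mm high, centred 305 mm either side of the middle. The space before and under the rail is free.
- rail_axis (a point): Middle of the round steel rail (12 mm thick), on its axis, 170 mm above the bench. Axes of the rail stand. A carrier hanging on the rail has its underside 35 mm above the bench.
- load_mark: Blue loading mark: flat pad on the base plate, 40 mm wide along the rail, crossing under it, with a blue flag 50 mm high 75 mm beyond the rail. Origin: straight under the rail's axis, on the plate (10 mm above the bench), middle of the pad's width. Axes as the rail stand. It may be at the left or the right end.
- read_mark: Green reading line on the base plate, 16 mm wide along the rail, crossing under it, before a white code reader (60 mm wide, 95 mm high over the plate, its front 60 mm beyond the rail). Origin: straight under the rail's axis, on the plate, middle of the line's width. Axes as the rail stand. It lies 0.23 to 0.36 m from the blue mark.
- reagent: Bystander: amber jar with blue cap, 56 mm across, 90 mm high, on the bench; origin centre of its underside.
- tip_box: Bystander: blue box with white lid, 77 x 77 x 57 mm, on the bench; origin centre of its underside.
- spare_rack: Bystander: white rack with four tubes, 50 x 120 x 74 mm, on the bench beyond the rail; origin centre of its underside.

How it is judged:
By the outcome, as a careful person would: the job done as asked, in the order asked, and still so for the second after the job is handed in, with the robot touching nothing.
It also fails if it takes over 54 s, if anything falls off the work surface, if the arm or the gripper's body presses on something with over 40 N, if the wrist force passes 120 N, or if a joint passes its speed limit or range.

## Robot

A 7-joint arm with a two-finger parallel gripper is mounted at the origin on the work surface. World frame = base frame: x ahead of the robot, y to its left, z up, the work surface at z = 0. Lengths are in m, angles in rad, forces in N, time in s.
With the tool pointing down it reaches from about 0.425 to 0.8 m from the base axis. Payload 8.3 kg.
Tool frame: the origin (TCP) lies at the very end of the fingers, on their centre line; the grasp point (between the pads) lies 19 mm behind it; z points along the fingers, y is the direction in which the jaws open and shut (so a half turn about z gives the same grasp; the last joint's range is limited). The gripper opens to 85 mm and grips with 20 to 120 N. Pads are 22 mm wide; open, the fingers measure 114 mm over their backs; the gripper's body (76 mm by 85 mm) begins 54 mm behind the grasp point. The pads swing forward as they close: fully open they stand 13 mm farther back than shut.
Start: joints at [-1.407, 0.383, 0.016, 1.37, -0.006, 1.388, -0.046], TCP at [0.14, 0.609, 0.231] pointing down, gripper open.
Joint ranges: [-2.95, 2.95], [-0.25, 2.06], [-1.52, 1.56], [0.18, 2.33], [-1.44, 4.58], [0.02, 2.06], [-3.01, 3.01]. Speed limits (rad/s): [2.39, 2.39, 3.01, 3.01, 3.14, 3.14, 3.14].

## Interface

Orientations are given as a 3x3 rotation matrix whose columns are the frame's x, y, z axes.
In Python, from station import r, ik, grab_frame, camera_params, workorder gives the robot as it stands. Calls block until the motion is done:
- r.goto(position, orientation): joint-space move of the TCP to a pose.
- r.move_straight(position, speed=0.15, rot=None, f_stop=None): straight line of the TCP; rot=None keeps the orientation; speed is the mean speed in m/s. With f_stop (N) it stops when the force on the tool has changed by that much, and returns True; else False.
- r.goto_joints(angles): joint-space move.
- r.gripper_to(opening): finger opening in m; the grip force is fixed at half the most; returns when the fingers have stopped.
- r.pause(seconds).
- ik(position, orientation): joint angles nearest the present ones, or None.
- grab_frame(name): name is "side" or "top"; returns the picture (400x640x3 uint8, red, green, blue); there is no depth.
- camera_params(name): a dict with "intrinsics" (3x3 intrinsics, pixels), "R" (3x3) and "t" (3): a world point X has camera coordinates R X + t. Camera axes: x right, y down, z forward; pixel columns grow to the right and rows downward; lengths in m; the calibration is good to about 2 mm. A picture is of the moment at which its call begins. camera_params takes no time and is no camera call.
A pose or a line that the arm cannot do raises r.MotionError and nothing moves.
- workorder.sign_off(): hands the job in, once; it reports no verdict.
Readings, each from a call of its own:
- r.current_time_s(): time.
- r.current_joint_pos(): joint angles.
- r.current_qd(): joint speeds.
- r.current_effort(): joint torques, N m.
- r.current_position(): TCP position.
- r.current_eef_rot(): TCP orientation.
- r.current_contact_force(): force on the tool from outside, world axes, zero at the start.
- r.current_moment(): the same for the moment, N m.
- r.current_finger_gap(): finger opening in m.
Only numpy, scipy, OpenCV 4.12 (cv2) and the standard library are available. Lean on these libraries where they do the work, as an engineer would, in place of code of your own. Each camera call takes 0.05 s, during which the arm holds its last target. There are 200 camera calls.

## Working session

There is one attempt and no reset: what is moved stays moved. The work goes in short steps, each a Python script; the robot and the scene stay as the last script left them, time stands still between calls to the robot, and variables do not carry over. Pictures are saved under pics/ and viewed, about 8 in all and at most 12, crops included, and the job is handed in when it is done.

```bash
mkdir -p pics; ls; python3 - <<'E'
from station import *
import cv2,numpy as np
for n in("side","top"):
    cv2.imwrite(f"pics/{n}0.png",grab_frame(n)[:,:,::-1]); p=camera_params(n); print(n,p["intrinsics"],np.round(p["R"],3),np.round(p["t"],3),"cam",-p["R"].T@p["t"])
print(r.current_time_s())
E
```

```text
pics
side [[440.72502833   0.         317.73948395]
 [  0.         440.72502833 196.34049899]
 [  0.           0.           1.        ]] [[ 0.838 -0.545 -0.008]
 [-0.427 -0.647 -0.631]
 [ 0.339  0.533 -0.775]] [-0.479  0.348  1.207] cam [ 0.14104051 -0.67857849  1.151546  ]
top [[407.9701991    0.         319.86951673]
 [  0.         407.9701991  208.52695469]
 [  0.           0.           1.        ]] [[ 0.014 -1.    -0.011]
 [-0.994 -0.013 -0.105]
 [ 0.105  0.013 -0.994]] [-0.002  0.605  1.331] cam [ 0.46190308 -0.01124553  1.38682298]
0.1
```

View pics/side0.png

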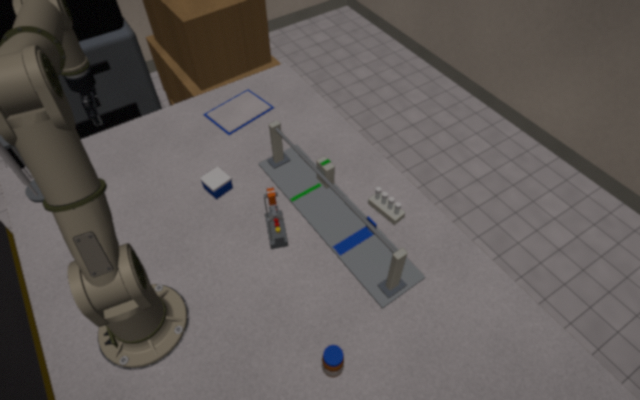

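View pics/top0.png

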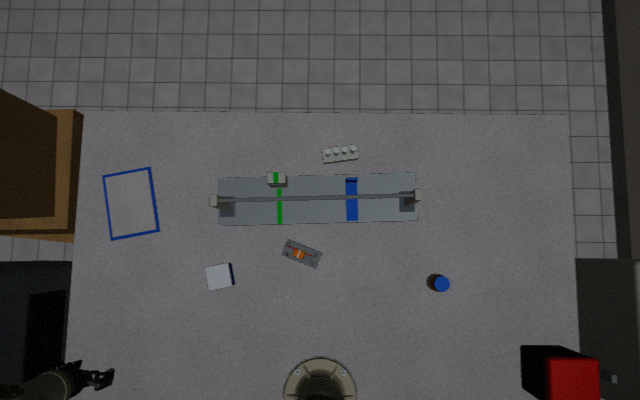

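The top view shows the carrier's handle at about (299,254). The rail's posts are at (213,200) and (417,195), the blue pad at x≈351 and the green line at x≈279. In the side view the handle is at about (270,193). I'll enlarge both views to get finer pixel positions.

```bash
python3 - <<'E'
import cv2
t=cv2.imread("pics/top0.png")[165:275,200:430]; s=cv2.imread("pics/side0.png")[115:310,195:435]
cv2.imwrite("pics/t1.png",cv2.resize(t,None,fx=3.4,fy=3.4,interpolation=cv2.INTER_CUBIC))
cv2.imwrite("pics/s1.png",cv2.resize(s,None,fx=3,fy=3,interpolation=cv2.INTER_CUBIC))
E
```

```text
(no output)
```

View pics/t1.png

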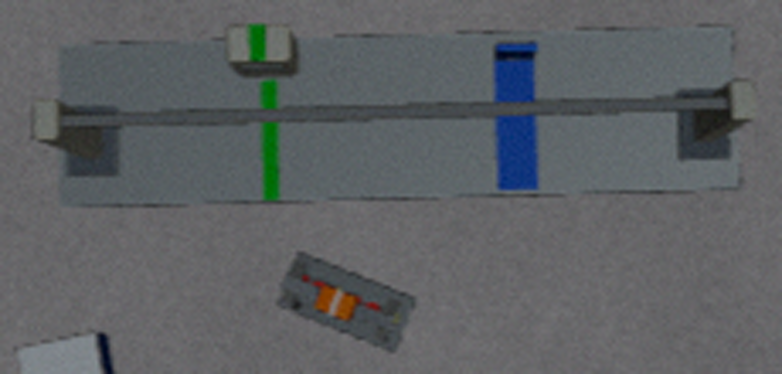

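View pics/s1.png

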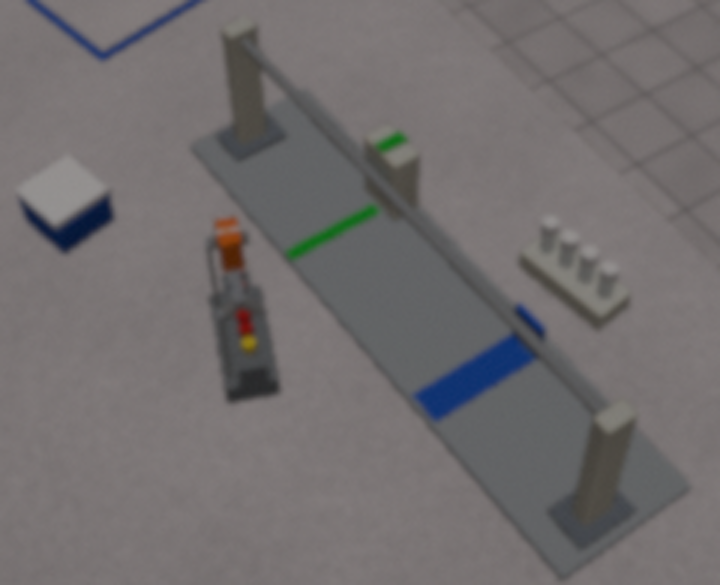

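Both enlargements show the handle, the plate corners, the post tops and both marks clearly. In the side crop the long hook stem is on the left at (212,240–295), so carrier −x faces the robot and the hooks open toward the rail. Next I'll triangulate.

```bash
cat > vis.py <<'E'
import numpy as np,cv2
from scipy.optimize import least_squares
from station import camera_params
P={n:camera_params(n) for n in("side","top")}
def proj(n,X):
    c=P[n]; q=(np.atleast_2d(X)@c["R"].T+c["t"])@c["intrinsics"].T; return q[:,:2]/q[:,2:]
def plane(n,uv,z):
    c=P[n]; o=-c["R"].T@c["t"]; d=np.c_[np.atleast_2d(uv),np.ones(len(np.atleast_2d(uv)))]@np.linalg.inv(c["intrinsics"]).T@c["R"]
    return o+d*((z-o[2])/d[:,2])[:,None]
def tri(ut,us): return least_squares(lambda X:np.r_[(proj("top",X)-ut)[0],(proj("side",X)-us)[0]],[.5,0,.1])
def mask(img,kind):
    h=cv2.cvtColor(img,cv2.COLOR_RGB2HSV); lo,hi={"orange":((6,150,90),(16,255,255)),"green":((50,150,60),(75,255,255)),"blue":((100,150,80),(125,255,255))}[kind]
    return cv2.inRange(h,lo,hi)
def blobs(img,kind):
    n,l,s,c=cv2.connectedComponentsWithStats(mask(img,kind)); return [(c[i],s[i,4],l==i) for i in range(1,n) if s[i,4]>12]
E
python3 - <<'E'
from vis import *
im={n:cv2.imread(f"pics/{n}0.png")[:,:,::-1].copy() for n in P}
for n in P:
  for k in("orange","green","blue"): print(n,k,[(np.round(c,1),a,) for c,a,_ in blobs(im[n],k)])
ct=lambda p:(np.array(p,float)+.5)/3.4-.5+[200,165]
cs=lambda p:(np.array(p,float)+.5)/3-.5+[195,115]
pts=dict(postL=((46,120),(240,31)),postR=((741,101),(615,416)),pl_nearL=((60,206),(192,148)),pl_nearR=((738,188),(563,577)),pl_farR=((733,27),(690,488)),handletop=((336,302),(229,238)))
W={}
for k,(a,b) in pts.items():
    s=tri(ct(a),cs(b)); W[k]=s.x; print(k,np.round(s.x,4),"res",np.round(s.fun,1))
# rail stand fit x,y,yaw,plate half length
def model(p):
    c,s=np.cos(p[2]),np.sin(p[2]); L=p[3]
    l=np.array([[0,.305,.188],[0,-.305,.188],[-.065,L,.01],[-.065,-L,.01],[.1,-L,.01]])
    return np.c_[p[0]+c*l[:,0]-s*l[:,1],p[1]+s*l[:,0]+c*l[:,1],l[:,2]]
ks=list(pts)[:5]
f=lambda p:np.concatenate([(proj("top",model(p))-[ct(pts[k][0]) for k in ks]).ravel(),(proj("side",model(p))-[cs(pts[k][1]) for k in ks]).ravel()])
s=least_squares(f,[.65,0,0,.33]);print("rail",s.x,np.round(s.fun,1))
np.save("rail.npy",s.x)
x,y,a,_=s.x;R=np.array([[np.cos(a),-np.sin(a)],[np.sin(a),np.cos(a)]])
for n in P:
  for k in("green","blue"):
    for c,ar,m in blobs(im[n],k):
      uv=np.argwhere(m)[:,::-1]; q=(plane(n,uv,.01)[:,:2]-[x,y])@R
      print(n,k,ar,"rail coords mean",q.mean(0).round(4),"x rng",q[:,0].min().round(3),q[:,0].max().round(3),"w",np.ptp(q[:,1]).round(3))
b=plane("top",ct([(300,251),(416,296),(396,353),(279,306)]),.03);print("carrier top base",b.mean(0))
for i,j in((0,1),(3,2)): d=b[i]-b[j];print("yaw",np.degrees(np.arctan2(-d[0],d[1])))
E
```

```text
side orange [(array([271. , 194.8]), np.int32(30))]
side green [(array([325., 162.]), np.int32(17)), (array([305.2, 191.9]), np.int32(81))]
side blue [(array([371.3, 221.1]), np.int32(16)), (array([352.8, 240.3]), np.int32(396)), (array([332.9, 355.1]), np.int32(294))]
top orange [(array([295.3, 252.3]), np.int32(32)), (array([301.4, 254.7]), np.int32(32))]
top green [(array([275.4, 177. ]), np.int32(45)), (array([278.5, 192.5]), np.int32(32)), (array([279.2, 211.4]), np.int32(103))]
top blue [(array([132.3, 203.8]), np.int32(508)), (array([351.5, 178.5]), np.int32(24)), (array([351. , 188.5]), np.int32(132)), (array([351.6, 209.4]), np.int32(252)), (array([441.4, 283.5]), np.int32(187))]
postL [0.6126 0.3239 0.1764] res [ 0.2 -0.4 -0.5  0. ]
postR [ 0.636  -0.2861  0.1831] res [ 0.2 -0.3 -0.3  0.1]
pl_nearL [0.5476 0.3549 0.0007] res [ 0.2 -0.3 -0.4  0. ]
pl_nearR [ 0.5742 -0.3227  0.0063] res [ 0.2 -0.3 -0.3  0.1]
pl_farR [ 0.7351 -0.3182  0.0075] res [-0.1  0.1  0.1 -0. ]
handletop [0.4561 0.0644 0.1873] res [ 0.1 -0.1 -0.1  0. ]
rail [0.62304253 0.01611933 0.03856753 0.33754357] 
[... 464 characters left out ...]
-0.229 w 0.049
top green 45 rail coords mean [0.0964 0.1401] x rng 0.079 0.114 w 0.014
top green 32 rail coords mean [0.0425 0.1304] x rng 0.03 0.055 w 0.011
top green 103 rail coords mean [-0.0222  0.1288] x rng -0.062 0.013 w 0.014
top blue 508 rail coords mean [0.0171 0.6308] x rng -0.105 0.143 w 0.197
top blue 24 rail coords mean [ 0.0843 -0.12  ] x rng 0.082 0.087 w 0.038
top blue 132 rail coords mean [ 0.0499 -0.1171] x rng 0.03 0.069 w 0.035
top blue 252 rail coords mean [-0.0217 -0.1169] x rng -0.058 0.014 w 0.038
top blue 187 rail coords mean [-0.2764 -0.4065] x rng -0.301 -0.252 w 0.05
carrier top base [0.45557822 0.06323389 0.03      ]
yaw -20.28914423754153
yaw -20.84772376242683
```

The estimates agree: the rail is at (0.623, 0.016) with yaw 2.2°, the load mark at rail y −0.117, the read mark at +0.129, and the handle at (0.456, 0.064) with carrier yaw −20.5°. I'll grasp across y.

```bash
cat > mot.py <<'E'
import numpy as np
from station import *
def down(yaw):   # tool y along +-carrier y; choose the sign nearer mid range of joint 7
    s,c=np.sin(yaw),np.cos(yaw); y=np.array([-s,c,0]); z=np.array([0,0,-1.])
    return [np.column_stack([np.cross(k*y,z),k*y,z]) for k in(1,-1)]
RX,RY,RA,_=np.load("rail.npy")
def rail(x,y,z): return np.array([RX+x*np.cos(RA)-y*np.sin(RA),RY+x*np.sin(RA)+y*np.cos(RA),z])
def stat(m): print(m,"t",round(r.current_time_s(),2),"p",np.round(r.current_position(),4),"F",np.round(r.current_contact_force(),1),"M",np.round(r.current_moment(),2),"gap",round(r.current_finger_gap(),4))
E
python3 - <<'E'
from mot import *
h=np.array([.456,.064]); 
js=[ik([*h,.28],R) for R in down(np.radians(-20.5))]; print(js)
for q,R in zip(js,down(RA)): print(ik(rail(0,-.117,.2),R),ik(rail(0,.129,.2),R))
k=min((i for i in(0,1) if js[i] is not None),key=lambda i:abs(js[i][6])); print("k",k); np.save("k.npy",k)
r.goto([*h,.26],down(np.radians(-20.5))[k]); stat("above")
r.move_straight([*h,.1635],speed=.08,f_stop=8); stat("down")
r.gripper_to(.02); stat("gripped")
import cv2
for n in("top","side"): cv2.imwrite(f"pics/{n}2.png",grab_frame(n)[:,:,::-1])
a=cv2.imread("pics/top2.png")[200:300,230:370];b=cv2.imread("pics/side2.png")[140:260,200:340]
cv2.imwrite("pics/g2.png",np.hstack([cv2.resize(a,(400,286),interpolation=2),cv2.resize(b,(400,343),interpolation=2)[:286]]))
E
```

```text
[array([-3.34467593e-01,  1.98863611e-03,  1.26327372e-01,  1.71692436e+00,
       -2.53324477e-04,  1.42269551e+00,  1.00490074e+00]), array([-4.42931419e-01, -2.30407676e-03,  2.34891452e-01,  1.72111401e+00,
        5.42177677e-04,  1.42271947e+00, -2.13670938e+00])]
[-0.49831811  0.55412667  0.91791708  1.4167649  -0.43935531  1.38431234
  2.03631481] [-0.62866379  0.44836385  0.49449956  1.40685723 -0.21297297  1.33936382
  1.48255591]
[-0.52970346  0.57792451  0.97890402  1.4180893  -0.47840623  1.39607514
 -1.07758695] [-0.78761984  0.49709741  0.74070177  1.41453318 -0.33545625  1.35834991
 -1.56947134]
k 0
above t 2.35 p [0.456  0.0651 0.2599] F [ 0.5  0.2 -0.7] M [-0.02  0.01 -0.02] gap 0.0852
down t 3.71 p [0.4564 0.0641 0.164 ] F [0.1 0.7 1.1] M [ 0.01 -0.03  0.03] gap 0.0854
gripped t 4.24 p [0.4563 0.0643 0.1637] F [0.9 1.3 0.9] M [ 0.34 -0.22 -0.02] gap 0.0314
```

View pics/g2.png

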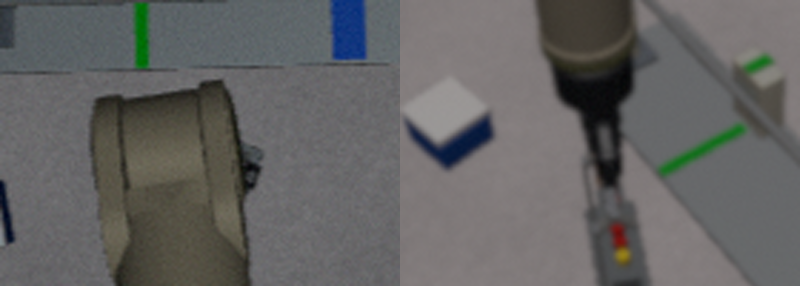

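The fingers hold the handle (gap 31.4 mm) and the carrier stands upright. Next: lift, align before the rail over the blue mark, and look.

```bash
python3 - <<'E'
from mot import *
import cv2
p=r.current_position(); R=down(RA)[0]
r.move_straight([.4563,.0643,p[2]+.068],speed=.08); stat("lift")
r.move_straight(rail(-.10,-.117,.2315),speed=.08,rot=R); r.pause(.3); stat("before rail")
for n in("top","side"): cv2.imwrite(f"pics/{n}3.png",grab_frame(n)[:,:,::-1])
a=cv2.imread("pics/top3.png")[160:270,280:420];b=cv2.imread("pics/side3.png")[170:310,260:400]
cv2.imwrite("pics/g3.png",np.hstack([cv2.resize(a,(400,314),interpolation=2),cv2.resize(b,(400,400),interpolation=2)[:314]]))
E
```

```text
lift t 5.34 p [0.4559 0.0643 0.2311] F [-0.1  0.2 -4.7] M [-0.05 -0.02 -0.05] gap 0.0313
before rail t 8.08 p [ 0.5276 -0.1045  0.2315] F [ 0.2 -0.5 -4.6] M [ 0.01 -0.01  0.04] gap 0.0312
```

View pics/g3.png

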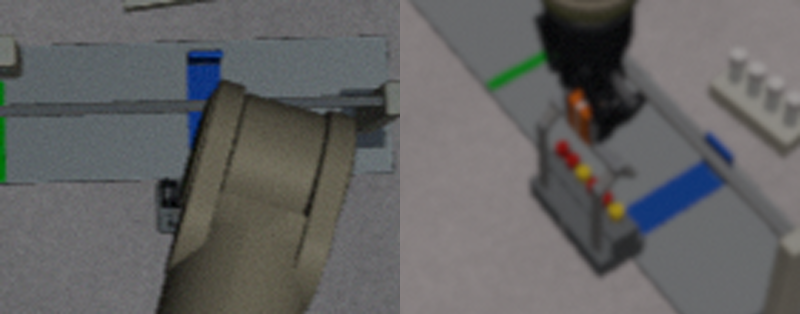

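The stems face the robot, the hooks open toward the rail, and the carrier is level over the blue mark's y. I'll check the in-hand x offset against the side view, then enter.

```bash
python3 - <<'E'
from mot import *
import vis
o=r.current_position()-[0,0,.1635]; c,s=np.cos(RA),np.sin(RA)
pt=lambda x,y,z:o+np.array([c*x-s*y,s*x+c*y,z])
cr=lambda uv:(uv+.5-[260,170])*400/140-.5+[400,0]
for n,q in dict(handle=(0,0,.1785),base_near_bot=(-.028,-.062,0),base_far_right_bot=(.028,-.062,0),base_near_left_bot=(-.028,.062,0)).items(): print(n,cr(vis.proj("side",pt(*q)))[0].round())
r.move_straight(rail(-.03,-.117,.2315),speed=.06,f_stop=6); stat("entering")
print(r.move_straight(rail(0,-.117,.2315),speed=.05,f_stop=6)); r.pause(.2); stat("in")
print(r.move_straight(rail(0,-.117,.208),speed=.04,f_stop=5)); stat("low")
print(r.move_straight(rail(0,-.117,.1955),speed=.012,f_stop=2.5)); r.pause(.2); stat("seat")
import cv2
for n in("top","side"): cv2.imwrite(f"pics/{n}4.png",grab_frame(n)[:,:,::-1])
b=cv2.imread("pics/side4.png")[150:300,270:420]
cv2.imwrite("pics/g4.png",cv2.resize(b,(600,600),interpolation=2))
E
```

```text
handle [587. 115.]
base_near_bot [600. 279.]
base_far_right_bot [645. 251.]
base_near_left_bot [529. 194.]
entering t 9.5 p [ 0.5973 -0.1021  0.2316] F [ 0.3  0.4 -4.2] M [-0.04  0.01 -0.01] gap 0.0317
False
in t 10.45 p [ 0.6274 -0.1009  0.2316] F [ 0.1 -0.6 -4.7] M [-0.03  0.05  0.04] gap 0.0314
False
low t 11.19 p [ 0.6276 -0.1008  0.2081] F [-1.1 -0.4 -4.6] M [-0.02  0.03 -0.01] gap 0.0311
True
seat t 12.04 p [ 0.6278 -0.1008  0.2006] F [2.  0.3 6.1] M [-0.51 -0.75  0.08] gap 0.0313
```

View pics/g4.png

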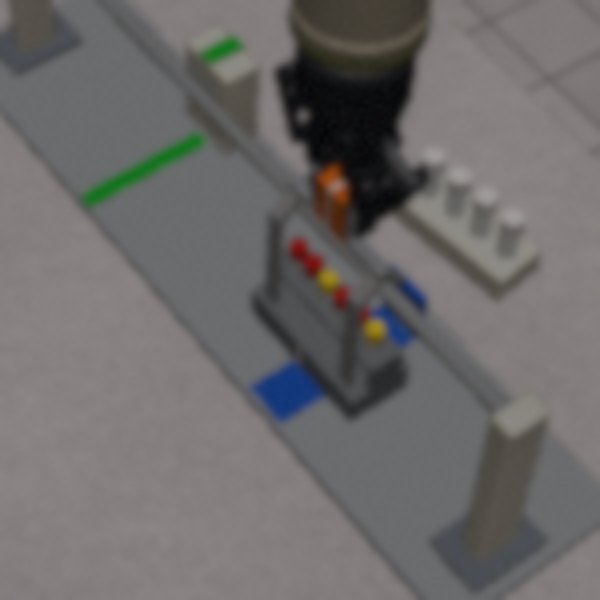

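The hooks are on the rail over the blue mark. Contact came about 2 mm high with Fx=+2 N, so the V is riding on one flank. I'll centre it by nudging along x.

```bash
python3 - <<'E'
from mot import *
r.move_straight(rail(0,-.117,.2025),speed=.03)
for dx in(.0015,.003):
    r.move_straight(rail(dx,-.117,.2025),speed=.03); r.pause(.15); stat(f"dx {dx} up")
    print(r.move_straight(rail(dx,-.117,.1965),speed=.012,f_stop=4)); r.pause(.15); stat("seat")
    if r.current_position()[2]<.1993: break
    if dx<.003: r.move_straight(rail(dx,-.117,.2025),speed=.03)
E
```

```text
dx 0.0015 up t 12.8 p [ 0.6288 -0.1007  0.2021] F [ 0.7 -0.2 -3.5] M [ 0.06 -0.07 -0.05] gap 0.0311
True
seat t 13.32 p [ 0.6295 -0.1008  0.1991] F [ 2.8 -1.2  5.8] M [-0.46 -0.71  0.11] gap 0.0313
```

```bash
python3 - <<'E'
from mot import *
zl=.1991
for dx in(.003,.0045):
    r.move_straight(rail(dx-.0015,-.117,zl+.002),speed=.03)
    r.move_straight(rail(dx,-.117,zl+.002),speed=.03); r.pause(.1)
    print(dx,r.move_straight(rail(dx,-.117,.1955),speed=.012,f_stop=4)); r.pause(.15); stat("seat")
    z=r.current_position()[2]
    if z>zl-.0006 or r.current_contact_force()[0]<.5: break
    zl=z
E
```

```text
0.003 True
seat t 14.4 p [ 0.6304 -0.1007  0.1987] F [-0.8 -0.2  5.7] M [0.13 0.15 0.12] gap 0.0313
```

It's centred now: small lateral force, balanced moments, z = 0.1987 as predicted. I'll relieve the press and slide in monitored segments.

```bash
cat >> mot.py <<'E'
def inrail():
    p=r.current_position(); d=p[:2]-[RX,RY]; c,s=np.cos(RA),np.sin(RA); return np.round([c*d[0]+s*d[1],-s*d[0]+c*d[1],p[2]],4)
E
python3 - <<'E'
from mot import *
x,y,z=inrail(); print(x,y,z)
zc=z
for _ in range(4):
    if r.current_contact_force()[2]<1.5: break
    zc+=.0003; r.move_straight(rail(.003,-.117,zc),speed=.02); r.pause(.1)
stat(f"relieved zc={zc:.4f}")
xc=.003
for y in(-.08,-.03,.02,.07,.11,.129):
    hit=r.move_straight(rail(xc,y,zc),speed=.045,f_stop=10); F=r.current_contact_force(); print(y,hit,"xc",round(xc,4),"zc",round(zc,4),"F",F.round(1),"M",r.current_moment().round(2),inrail(),"t",round(r.current_time_s(),1))
    if hit: break
    fx=F[0]*np.cos(RA)+F[1]*np.sin(RA)
    xc+=np.clip(.0003*fx,-.0008,.0008) if abs(fx)>1.5 else 0
    zc+=np.clip(.0001*(F[2]-1),-.0004,.0004) if abs(F[2]-1)>2 else 0
r.pause(.2); stat("end"); print(inrail())
import cv2
for n in("top","side"): cv2.imwrite(f"pics/{n}5.png",grab_frame(n)[:,:,::-1])
cv2.imwrite("pics/g5.png",cv2.resize(cv2.imread("pics/side5.png")[110:260,230:380],(600,600),interpolation=2))
E
```

```text
0.0029 -0.117 0.1987
relieved zc=0.1990 t 14.76 p [ 0.6304 -0.1006  0.1988] F [-0.2 -0.5 -0.3] M [0.03 0.09 0.04] gap 0.0315
-0.08 False xc 0.003 zc 0.199 F [-0.4  0.6 -3.2] M [ 0.23  0.11 -0.04] [ 0.0029 -0.0796  0.1989] t 15.7
-0.03 False xc 0.003 zc 0.1986 F [-4.3 -1.5 -0.2] M [-0.4   0.88  0.16] [ 0.0029 -0.03    0.1987] t 17.0
0.02 False xc 0.0022 zc 0.1986 F [ 2.   0.2 -1.6] M [-0.03 -0.58  0.1 ] [0.0026 0.0206 0.1987] t 18.2
0.07 False xc 0.0028 zc 0.1983 F [ 1.1 -4.3  2.1] M [-1.28 -0.02  0.25] [0.0026 0.0702 0.1986] t 19.5
0.11 False xc 0.0028 zc 0.1983 F [ 0.2 -5.3  3.6] M [-1.61  0.08  0.4 ] [0.0026 0.1095 0.1985] t 20.6
0.129 False xc 0.0028 zc 0.1986 F [-0.4 -0.7  2.4] M [-0.56  0.03  0.2 ] [0.0025 0.13   0.1986] t 21.1
end t 21.32 p [0.6206 0.146  0.1986] F [-1.1  0.8  2.6] M [-0.14  0.2   0.18] gap 0.0314
[0.0026 0.1299 0.1986]
```

View pics/g5.png

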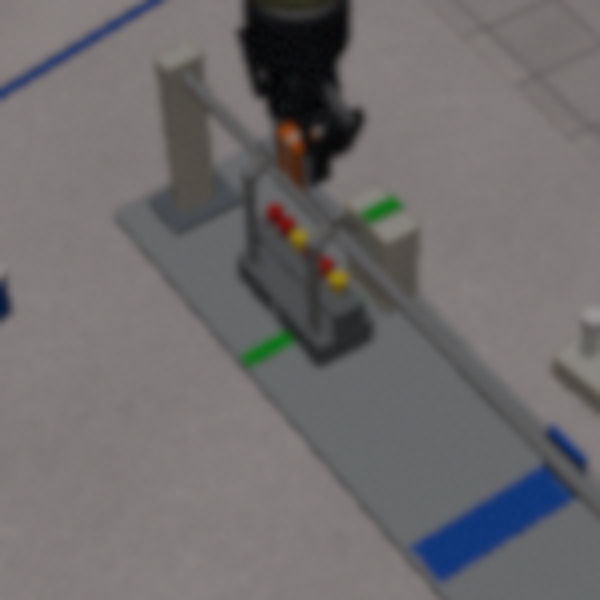

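The carrier hangs over the green line. Now I'll release, rise clear, retreat and check the alignment.

```bash
python3 - <<'E'
from mot import *
import vis,cv2
r.gripper_to(.05); r.gripper_to(.085); stat("open")
p=r.current_position(); r.move_straight([p[0],p[1],.30],speed=.1)
r.move_straight([.44,.0,.32],speed=.2); r.pause(.2); stat("away")
im={}
for n in("top","side"): im[n]=grab_frame(n); cv2.imwrite(f"pics/{n}6.png",im[n][:,:,::-1])
c,s=np.cos(RA),np.sin(RA)
for n in im:
  for k in("orange","green"):
    for ce,a,m in vis.blobs(im[n],k):
      uv=np.argwhere(m)[:,::-1]; q=vis.plane(n,uv,.235 if k=="orange" and n=="top" else .2135 if k=="orange" else .01)[:,:2]-[RX,RY]
      print(n,k,a,ce.round(1),"rail",np.round((q@np.array([[c,-s],[s,c]])).mean(0),4))
a=im["top"][150:240,230:350];b=im["side"][110:260,230:380]
cv2.imwrite("pics/g6.png",np.hstack([cv2.resize(a,(440,330),interpolation=2),cv2.resize(b,(330,330),interpolation=2)])[:,:,::-1])
E
```

```text
open t 22.19 p [0.6209 0.1451 0.1986] F [-0.1  0.   0.7] M [-0.02 -0.01 -0.02] gap 0.085
away t 24.88 p [4.403e-01 4.000e-04 3.197e-01] F [ 1.4 -0.3  0.2] M [-0.09 -0.05 -0.01] gap 0.085
top orange 30 [267.3 196. ] rail [-1.000e-04  1.377e-01]
top orange 32 [273.6 195.7] rail [0.0004 0.1197]
top green 46 [275.4 176.9] rail [0.0968 0.1403]
top green 24 [278.7 191.5] rail [0.0459 0.1298]
top green 45 [279.5 217.9] rail [-0.0444  0.1282]
side orange 25 [305.5 146.2] rail [0.009  0.1342]
side green 17 [325. 162.] rail [0.1325 0.2028]
side green 32 [296.9 196.4] rail [-0.0363  0.1294]
```

View pics/g6.png

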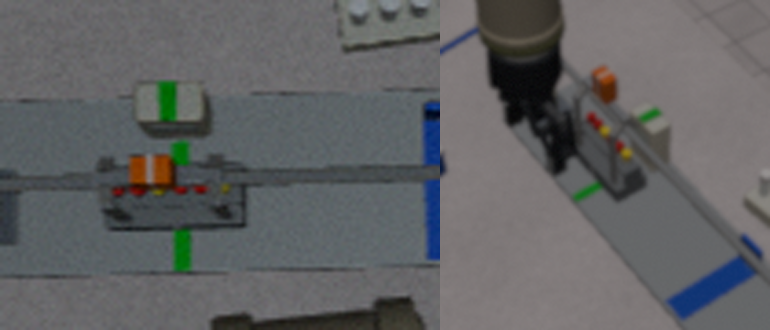

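In the top view the handle's white line measures rail y ≈ 0.1287 and the green line 0.129. The carrier hangs level on both hooks and the arm is clear, so I'm signing off.

```bash
python3 -c "
from station import *
r.pause(.3);workorder.sign_off();print(r.current_time_s())"
```

```text
the job is handed in; nothing more can be done
the job is handed in; nothing more can be done
```

The tube carrier is hanging on the rail at the green line, released, and the job was handed in at about 25 s of the 54 s limit.

- **Loading:** I gripped the handle across y and hooked the carrier onto the rail over the blue mark. First contact came about 2 mm high on one flank of the V. I shifted it about 3 mm in x in small steps until the forces balanced, at the height expected for a seated carrier.
- **Sliding:** I slid it about 0.25 m at roughly 0.04 m/s. Forces on the tool stayed around 5 N or less at the readings taken along the way.
- **Last checks, after release:** In the top view the handle's centre is at rail y 0.1287 m and the green line at 0.129 m, well within the roughly 2 mm calibration. The carrier hangs upright on both hooks, with the gripper open and clear of it.
- **Disagreement:** The side view put the handle about 5 mm further along, at 0.134 m. That reading came from a small patch of pixels and an assumed height, so I relied on the top view.
- **Bystanders:** The arm stayed away from the jar, the tip box and the spare rack. I did not measure their positions again at the end.

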